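# Brush off the grinder table and hold its guard open

### The job

Use the upright bench brush to sweep the three glass chunks off the front of the grinder's table into its catch tray, then stand the brush back on the bench on its bristles, clear of the grinder. After that lift the clear guard (the black bar is its handle) and hold it open at 45 degrees, where its pointer meets the red tooth of the scale, so that the grinding head can be changed; the guard springs shut, so finish while still holding it there. Keep the fingers off the chunks and do not shift the other things on the bench.

Things in the scene. Friction and masses are not known exactly. Their poses are not given: they have to be found in the camera images.
- grinder: small green bench grinder, fixed; origin on the bench, z up, front toward -x, +y its left; 315 mm (x = -195 to 120) by 150 mm. Steel table top at z = 60 mm from x = -120 to 115 mm. Its front part (x = -120 to 10 mm) is a flat lane, open at the front; the clear guard covers the rear part (x = 20 to 115, y = -65 to 60 mm) up to z = 106 mm, its bar up to z = 153 mm
- lane_edge (a point): middle of the open front edge of the table's lane, at (-120, 0, 60) mm of the grinder's frame; two side fences 12 mm high bound the lane, inner faces at y = -67 and +67 mm
- tray (a point): middle of the catch tray's floor, at (-156, 0, 5) mm of the grinder's frame; the dark steel tray is open from x = -191 to -120 mm and y = -71 to +71 mm, its front wall rises to z = 45 mm, side walls to z = 58 mm
- guard (a joint): opening angle of the clear, yellow-edged guard, rad (shown by a black pointer on the white scale disc at the front right corner of the guard, red tooth = 45 degrees): 0 shut (as it starts), 0.785 = 45 degrees, up to 1.6; its left (+y) side rises. A spring and its weight shut it whenever let go (about 3 to 5 N at the bar)
- guard_hinge (a point): middle of the guard's hinge line, on the grinder at (67.5, -65, 66) mm of its frame; the hinge runs along the grinder's x axis, a positive joint value turns about +x (left side up)
- guard_grip (a point): middle of the guard's black round bar, to be gripped: 14 mm thick, 80 mm free length along the grinder's x axis, held on two steel posts; 140 mm left (+y) of and 80 mm above the hinge line when the guard is shut, and turning with the guard; the top of the guard is 40 mm below the bar's axis; the bar can turn between the fingers
- brush: bench brush standing on its bristles on the bench, loose, about 0.12 kg; origin in the middle of its underside, z up. Bristle head (stiff) 26 mm along x, 116 mm along y, 24 mm high; wooden back 30 x 120 mm up to z = 40 mm; on that an upright wooden grip 22 mm along x by 50 mm along y, from z = 40 to 98 mm. It sweeps along its x axis, either way
- chip_green: chunk of clear green slab glass lying on the grinder's table, 24 x 22 x 18 mm, 30 g; origin in the middle of its underside
- chip_amber: chunk of amber slab glass on the grinder's table, 24 x 22 x 20 mm, 30 g; origin in the middle of its underside
- chip_blue: chunk of opaque blue slab glass on the grinder's table, 24 x 22 x 17 mm, 30 g; origin in the middle of its underside
- mdf_crate: brown wooden crate of glass sheets, fixed, close behind and to the right of the grinder: keep the gripper clear of it; 243 mm along its x, 340 mm along its y, walls 235 mm high (some sheets stand a little higher); origin in the middle of its underside
- bottle_flux: bystander: white bottle with a red tip, 55 mm across, 172 mm high; origin in the middle of its underside
- masking_tape: bystander: roll of masking tape lying flat, 105 mm across, 36 mm high; origin in the middle of its underside
- cork_plug: bystander: cork lying on the bench, 24 x 44 x 24 mm; origin in the middle of its underside

How it is judged:
By the outcome, as a careful person would: the job done as asked, in the order asked, and still so for the second after the job is handed in, while the arm keeps its last pose, push and grip.
It also fails if it takes over 61 s, if anything falls off the work surface, if the arm or the gripper's body presses on something with over 40 N, if the wrist force passes 120 N, or if a joint passes its speed limit or range.

### The arm

A 6-joint arm with a two-finger parallel gripper is mounted at the origin on the work surface; the furniture and walls round the work are solid. World frame = base frame: x ahead of the robot, y to its left, z up, the work surface at z = 0. Lengths are in mm, angles in rad, forces in N, time in s.
With the tool pointing down it reaches from about 375 to 975 mm from the base axis. Payload 3.8 kg.
Tool frame: the origin (TCP) lies between the finger pads; the fingertips stand 14 mm ahead of it and the grasp point (between the pads) lies 5 mm behind it; z points along the fingers, y is the line along which they close (so a half turn about z gives the same grasp; the last joint's range is limited). The gripper opens to 85 mm and grips with 20 to 120 N. Pads are 22 mm wide; open, the fingers measure 114 mm over their backs; the gripper's body (76 mm by 85 mm) begins 54 mm behind the grasp point. The pads swing forward as they close: fully open they stand 13 mm farther back than shut.
Start: joints at [-1.302, 0.264, 1.604, -0, 1.274, -0.037], TCP at [203.207, -643.681, 245.28] pointing down, gripper open.
Joint ranges: [-2.63, 2.63], [-0.94, 2.18], [0.31, 2.57], [-1.31, 4.45], [0, 2.66], [-2.55, 2.55]. Speed limits (rad/s): [2.57, 2.57, 3.14, 3.14, 3.14, 3.14].

### API

Orientations are given as [roll, pitch, yaw] about the fixed x, y, z axes, in that order (R = Rz(yaw) Ry(pitch) Rx(roll)).
In Python, from rig import manip gives the robot as it stands.
- The arm moves only by the tool apply_moves, never from a script. Its argument "deltas" is a list of rows, each a list of 2 entries, a list of its own where there are three numbers: the shift along the tool's x, y, z scaled (see below), then the turn, a rotation vector about the tool's x, y, z scaled (see below). A call has 1 to 20 rows; each row is the pose to reach, as a shift and turn from the pose commanded when the call began, along the tool's axes at that moment; what a row does not reach only later rows make up. The controller multiplies each number of a shift by 0.1 m and each number of a turn by pi/4 rad. A row lasts 1/8 s, in which the tool goes at most 62.5 mm and 10.7 degrees, less where a joint would pass 70% of its speed; a pose out of reach is approached as far as the arm can. A call with a number of a shift or a turn outside -1 to 1 is refused whole. A call with a gripper value outside its range is refused whole. "jaw" is the opening, from -1 (shut) to 1 (fully open), set as the call begins (left out, the last holds). The fingers move at their own pace and stop on an object; the grip force is fixed at half the most. Time passes only in rows, so rows that repeat a pose let the fingers close. It gives the time, the measured TCP pose, the force, the opening and the grip force at its end, in the units of the state.
- manip.read_state(): the state, without advancing time (a new reading comes with each control period).
- manip.get_image(name): name is "side" or "top"; returns a dict with "frame" (384x512x3 uint8, blue, green, red), "fx", "fy", "cx", "cy" (pixels), "k1" (the pictures are not rectified: a ray, as slopes to the right and down, at radius r is drawn at 1 + k1 r^2 times it, then the intrinsics apply), "position" and "attitude" of the camera in the world. Camera axes: x right, y down, z forward; pixel columns grow to the right and rows downward; lengths in mm; the calibration is good to about 2 mm. A picture is of the moment at which its call begins. There is no depth.
- manip.sign_off(): hands the job in; it is judged then, once.
The state is a dict: "time_s": time; "q": joint angles; "joint_velocities": joint speeds; "joint_torque": joint torques, N m; "position": TCP position; "orientation": TCP orientation; "wrist_force": force on the tool from outside, world axes, zero at the start; "torque": the same for the moment, N m; "gripper_width": finger opening in mm; "finger_force": force on a finger pad.
Only numpy, scipy, OpenCV 4.12 (cv2) and the standard library are available. Lean on these libraries where they do the work, as an engineer would, in place of code of your own. Each camera call takes 0.05 s, during which the arm holds its last target. There are 200 camera calls.

## Working session

There is one attempt and no reset: what is moved stays moved. The work goes in short steps, Python scripts to look and compute and a tool call to move; the robot and the scene stay as the last step left them, time stands still between calls to the robot, and variables do not carry over. Pictures are saved under pics/ and viewed, at most 10 in all, crops included, and the job is handed in when it is done.

Besides the shell and the picture viewer there is one more tool, called after "Request:" as name(argument=value, ...), one argument or row to a line, values as JSON. apply_moves: Moves the arm, as the interface text tells. Its arguments: {"type":"object","properties":{"deltas":{"type":"array","items":{"type":"array"}},"jaw":{"type":"number"}},"required":["deltas"]}

```bash
mkdir -p pics; ls; python3 - <<'E'
from rig import manip
import cv2
for n in("top","side"):
    d=manip.get_image(n); cv2.imwrite(f"pics/{n}0.png",cv2.resize(d["frame"],(800,600),interpolation=cv2.INTER_CUBIC))
    print({k:v for k,v in d.items() if k!="frame"})
print(manip.read_state())
E
```

```text
pics
{'fx': 360.76691357131523, 'fy': 360.76691357131523, 'cx': 251.20096980234263, 'cy': 188.6375088759694, 'k1': -0.03734255288575443, 'position': array([ 426.24889932,   35.38000615, 1169.90116946]), 'attitude': array([-3.02334497e+00, -2.59827333e-03, -1.54587040e+00])}
{'fx': 386.41034643220013, 'fy': 386.41034643220013, 'cx': 256.0418958218161, 'cy': 192.25824220886398, 'k1': 0.03479516512063057, 'position': array([482.69018441, 895.36065526, 878.4905596 ]), 'attitude': array([-2.29507712,  0.01663223, -3.0783356 ])}
{'time_s': 0.1, 'q': array([-1.30192729e+00,  2.64677381e-01,  1.60523105e+00, -1.08824530e-05,
        1.27370502e+00, -3.68517596e-02]), 'joint_velocities': array([ 0.00050372, -0.00267968, -0.00295579, -0.00134575, -0.000513  ,
       -0.0013191 ]), 'joint_torque': array([ 1.80349809e-03, -5.16705036e+01, -3.68588018e+01,  5.01117177e-05,
        6.28197929e-03, -5.67797917e-05]), 'position': array([ 203.0206542 , -643.08525188,  244.09023644]), 'orientation': array([-3.13957284e+00, -6.40609227e-05,  3.05723930e-01]), 'wrist_force': array([ 0.4944654 ,  0.16554169, -0.55953432]), 'torque': array([-0.00419282,  0.02154614,  0.04388085]), 'finger_force': 0.0, 'gripper_width': 85.67330144173732}
```

View pics/top0.png

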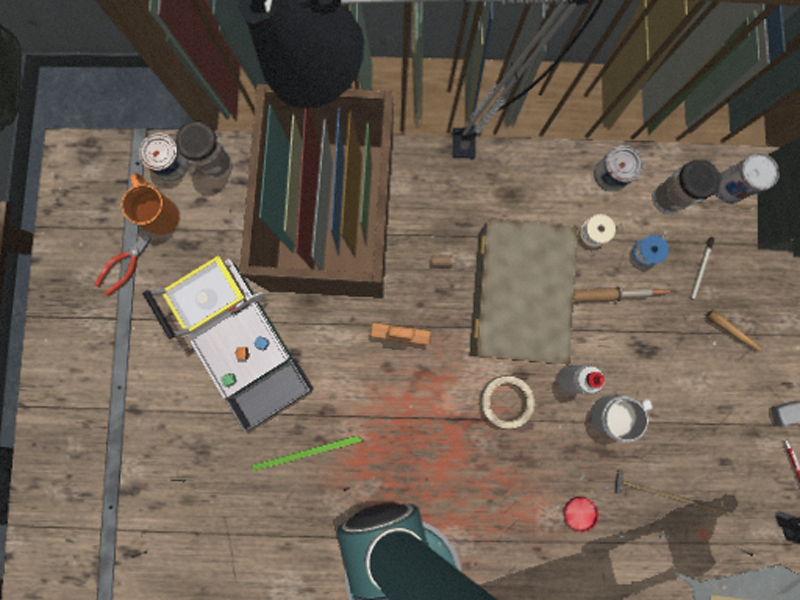

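View pics/side0.png

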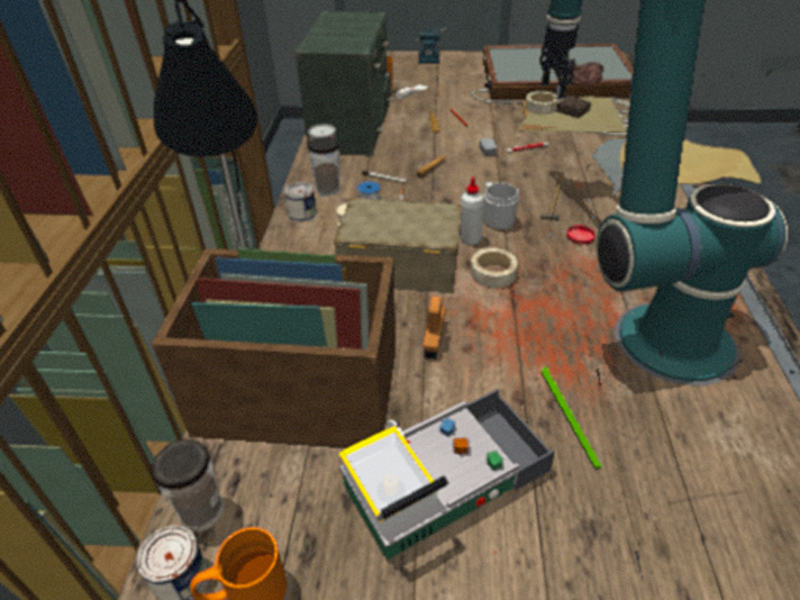

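The top picture shows the grinder at about (235,340) with its tray to the lower right, chunks at (229,380), (242,354) and (262,343), the bar from (148,292) to (172,336), and the brush at (400,334). The side view agrees: tray to the upper right, brush at (434,325). Next I'll fit poses and overlay them.

```bash
cat > h.py <<'E'
import numpy as np,cv2
from scipy.spatial.transform import Rotation as R
from scipy.optimize import least_squares
CAM={"top":dict(f=360.76691357131523,c=(251.20096980234263,188.6375088759694),k=-0.03734255288575443,p=[426.24889932,35.38000615,1169.90116946],a=[-3.02334497,-2.59827333e-03,-1.54587040]),
"side":dict(f=386.41034643220013,c=(256.0418958218161,192.25824220886398),k=0.03479516512063057,p=[482.69018441,895.36065526,878.4905596],a=[-2.29507712,0.01663223,-3.0783356])}
def proj(n,P):
    c=CAM[n]; q=(np.atleast_2d(P)-c["p"])@R.from_euler("xyz",c["a"]).as_matrix()
    s=q[:,:2]/q[:,2:]; s=s*(1+c["k"]*(s**2).sum(1,keepdims=True)); return s*c["f"]+c["c"]
def unproj(n,uv,z):
    c=CAM[n]; d=(np.array(uv,float)-c["c"])/c["f"]; s=d.copy()
    for _ in range(10): s=d/(1+c["k"]*(s@s))
    r=R.from_euler("xyz",c["a"]).as_matrix()@np.r_[s,1]; return np.array(c["p"])+r*(z-c["p"][2])/r[2]
def W(pose,P):  # pose x,y,yaw
    P=np.atleast_2d(P).astype(float); c,s=np.cos(pose[2]),np.sin(pose[2])
    return np.c_[pose[0]+c*P[:,0]-s*P[:,1],pose[1]+s*P[:,0]+c*P[:,1],P[:,2]]
def fit(obs,x0):
    f=lambda x:np.concatenate([(proj(n,W(x,P))[0]-np.array(uv)) for n,P,uv in obs])
    r=least_squares(f,x0,loss="soft_l1"); return r.x,np.round(r.fun.reshape(-1,2),1)
E
python3 - <<'E'
from h import *
k=1.5625
obs=[(n,P,(u/k,v/k)) for n,P,u,v in [
("top",(-195,75,45),249,430),("top",(-195,-75,45),311,388),("top",(20,60,106),188,331),("top",(20,-65,106),244,298),("top",(115,60,106),165,293),("top",(115,-65,106),220,258),
("top",(27.5,75,146),172,336),("top",(107.5,75,146),148,292),
("side",(-195,75,45),551,460),("side",(-195,-75,45),496,396),("side",(115,60,106),383,513),("side",(115,-65,106),342,459),("side",(20,60,106),432,482)]]
g,r=fit(obs,[500,300,.5]); print("grinder",g,r.tolist())
bo=[("top",(0,-60,40),430/k,338/k),("top",(0,60,40),371/k,331/k),("side",(0,60,40),432/k,350/k),("side",(0,-60,40),437/k,302/k)]
b,r=fit(bo,[450,0,0]); print("brush",b,r.tolist())
ch={}
for nme,t,s,h in [("green",(229,380),(494,460),18),("amber",(242,354),(461,445),20),("blue",(262,343),(448,427),17)]:
    a=unproj("top",np.array(t)/k,60+h/2);e=unproj("side",np.array(s)/k,60+h/2); print(nme,a,e); ch[nme]=(a+e)/2
    c,sn=np.cos(g[2]),np.sin(g[2]);d=ch[nme][:2]-g[:2]; print("  in grinder",c*d[0]+sn*d[1],-sn*d[0]+c*d[1])
np.savez("p.npz",g=g,b=b)
box=lambda x0,x1,y0,y1,z:[(x0,y0,z),(x1,y0,z),(x1,y1,z),(x0,y1,z)]
polys=[(g,box(-120,10,-67,67,60)),(g,box(20,115,-65,60,106)),(g,box(27.5,107.5,74,76,146)),(g,box(-195,-120,-75,75,45)),(b,box(-15,15,-60,60,40)),(b,box(-11,11,-25,25,98))]
out=np.zeros((600,800,3),np.uint8)
def panel(n,x,y,w,h,s,ox,oy):
    im=cv2.imread(f"pics/{n}0.png"); M=np.float32([[s/k,0,-x*s],[0,s/k,-y*s]])
    c=cv2.warpAffine(im,M,(w*s,h*s),flags=cv2.INTER_CUBIC)
    for p,B in polys: cv2.polylines(c,[np.int32((proj(n,W(p,B))-[x,y])*s)],True,(255,0,255),1)
    out[oy:oy+h*s,ox:ox+w*s]=c
panel("top",85,160,120,120,3,0,0); panel("side",210,240,145,115,3,365,0)
panel("top",225,195,60,40,5,0,365); panel("side",260,180,40,57,4,365,365)
cv2.imwrite("pics/ov.png",out)
E
```

```text
grinder [488.08254885 359.77543993   0.59794358] [[-0.5, 0.3], [1.3, 0.5], [0.1, 1.0], [0.3, -0.6], [-1.1, -1.5], [-0.6, -1.4], [-0.4, -2.3], [1.1, 2.4], [2.1, -5.2], [0.6, -3.8], [-1.7, 3.1], [-1.4, -5.0], [4.1, 2.3]]Traceback (most recent call last):
  File "<stdin>", line 9, in <module>
  File "h.py", line 18, in fit
    r=least_squares(f,x0,loss="soft_l1"); return r.x,np.round(r.fun.reshape(-1,2),1)
    return func(*args, **kwargs)
    vector_fun = VectorFunction(
        fun_wrapped,
    ...<6 lines>...
        workers=workers
    )
    self._update_fun()
    ~~~~~~~~~~~~~~~~^^
    self.f = self.fun_wrapped(xp_copy(self.x))
             ~~~~~~~~~~~~~~~~^^^^^^^^^^^^^^^^^
    return np.atleast_1d(self.fun(x))
                         ~~~~~~~~^^^
    return self.f(x, *self.args, **self.kwargs)
           ~~~~~~^^^^^^^^^^^^^^^^^^^^^^^^^^^^^^
  File "h.py", line 17, in <lambda>
    f=lambda x:np.concatenate([(proj(n,W(x,P))[0]-np.array(uv)) for n,P,uv in obs])
                                                                    ^^^^^^
ValueError: too many values to unpack (expected 3)
```

```bash
cat > ov.py <<'E'
from h import *
k=1.5625
obs=[(n,P,(u/k,v/k)) for n,P,u,v in [
("top",(-195,75,45),249,430),("top",(-195,-75,45),311,388),("top",(20,60,106),188,331),("top",(20,-65,106),244,298),("top",(115,60,106),165,293),("top",(115,-65,106),220,258),
("top",(27.5,75,146),172,336),("top",(107.5,75,146),148,292)]]
g,r=fit(obs,[500,300,.5]); print("grinder",g,r.tolist())
bo=[(n,P,(u/k,v/k)) for n,P,u,v in [("top",(0,-60,40),430,338),("top",(0,60,40),371,331),("side",(0,60,40),432,350),("side",(0,-60,40),437,302)]]
b,r=fit(bo,[450,0,0]); print("brush",b,r.tolist())
for nme,t,s,h in [("green",(229,380),(494,460),18),("amber",(242,354),(461,445),20),("blue",(262,343),(448,427),17)]:
    a=unproj("top",np.array(t)/k,60+h/2);e=unproj("side",np.array(s)/k,60+h/2); print(nme,a,e)
    c,sn=np.cos(g[2]),np.sin(g[2]);d=a[:2]-g[:2]; print("  in grinder",c*d[0]+sn*d[1],-sn*d[0]+c*d[1])
np.savez("p.npz",g=g,b=b)
box=lambda x0,x1,y0,y1,z:[(x0,y0,z),(x1,y0,z),(x1,y1,z),(x0,y1,z)]
polys=[(g,box(-120,10,-67,67,60)),(g,box(20,115,-65,60,106)),(g,box(27.5,107.5,74,76,146)),(g,box(-195,-120,-75,75,45)),(b,box(-15,15,-60,60,40)),(b,box(-11,11,-25,25,98))]
out=np.zeros((600,800,3),np.uint8)
def panel(n,x,y,w,h,s,ox,oy):
    im=cv2.imread(f"pics/{n}0.png"); M=np.float32([[s/k,0,-x*s],[0,s/k,-y*s]])
    c=cv2.warpAffine(im,M,(w*s,h*s),flags=cv2.INTER_CUBIC)
    for p,B in polys: cv2.polylines(c,[np.int32((proj(n,W(p,B))-[x,y])*s)],True,(255,0,255),1)
    out[oy:oy+h*s,ox:ox+w*s]=c
panel("top",85,160,120,120,3,0,0); panel("side",210,240,145,115,3,365,0)
panel("top",225,195,60,40,5,0,365); panel("side",260,180,40,57,4,365,365)
cv2.imwrite("pics/ov.png",out)
E
python3 ov.py
```

```text
grinder [487.33425917 359.68181361   0.59969705] [[-0.4, 0.6], [1.4, 0.7], [0.2, 1.3], [0.3, -0.4], [-1.1, -1.1], [-0.6, -1.2], [-0.4, -2.0], [1.0, 2.8]]
brush [ 4.81807853e+02  1.81408117e+01 -7.63507908e-02] [[0.1, -0.6], [-0.3, -0.0], [0.1, -3.0], [0.6, 1.4]]
green [382.71941575 348.43954567  69.        ] [384.91887697 348.9282143   69.        ]
  in grinder -92.70529800471459 49.76325727196285
amber [433.52094446 325.567709    70.        ] [435.54252147 324.83171003  70.        ]
  in grinder -63.67699015661228 2.2104069406271307
blue [455.92492839 287.95432736  68.5       ] [456.13136236 290.05521146  68.5       ]
  in grinder -66.41106005810464 -41.48432771412838
```

View pics/ov.png

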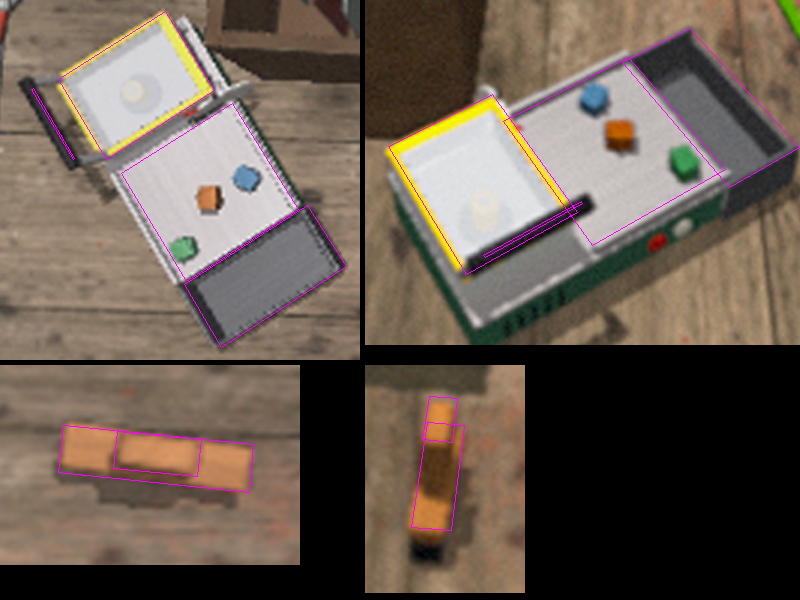

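The overlay matches in both views: grinder at (487, 360) with yaw 0.60, brush at (482, 18) with yaw -0.076, and all chunks in the lane. Next, a small planner for the numbers.

```bash
cat > plan.py <<'E'
from h import *
D=np.load("p.npz"); g,b=D["g"],D["b"]
def Rt(yaw,roll=0): # roll = tilt about tool x
    return R.from_euler("xyz",[np.pi,0,yaw])*R.from_rotvec([roll,0,0])
def step(cur,tgt):   # pose=(x,y,z,yaw[,roll]) -> units for one call, and the rounded result
    A=Rt(*cur[3:]);B=Rt(*tgt[3:])
    s=np.round(A.inv().apply(np.array(tgt[:3])-cur[:3])/100,3); t=np.round((A.inv()*B).as_rotvec()/(np.pi/4),3)
    return s,t
def path(cur,wps):
    for w in wps:
        s,t=step(cur,w); print(s.tolist(),t.tolist(),"BAD" if max(abs(np.r_[s,t]))>1 else "","->",np.round(w,2)); cur=w
def lin(a,c,n): return [tuple(np.array(a)+(np.array(c)-a)*i/n) for i in range(1,n+1)]
E
python3 - <<'E'
from plan import *
k=1.5625
s0=(203.2,-643.7,245.3,.306); s1=(420,-120,245,.306); s2=(b[0],b[1],160,b[2]+np.pi/2)
path(s0,lin(s0,s1,5)); path(s1,lin(s1,s2,2)); path(s2,[(b[0],b[1],70,b[2]+np.pi/2)])
for z in(0,235):
  for uv in [(244,282),(258,85),(383,296),(393,92)]: print("crate",z,unproj("top",np.array(uv)/k,z).round())
print("bottle",unproj("top",(596/k,379/k),172),"tape",unproj("top",(508/k,402/k),36),"cork",unproj("top",(440/k,261/k),20))
E
```

```text
[0.729, -0.868, 0.001] [0.0, 0.0, 0.0]  -> [ 2.4656e+02 -5.3896e+02  2.4524e+02  3.1000e-01]
[0.729, -0.868, 0.001] [0.0, 0.0, 0.0]  -> [ 2.8992e+02 -4.3422e+02  2.4518e+02  3.1000e-01]
[0.729, -0.868, 0.001] [0.0, 0.0, 0.0]  -> [ 3.3328e+02 -3.2948e+02  2.4512e+02  3.1000e-01]
[0.729, -0.868, 0.001] [0.0, 0.0, 0.0]  -> [ 3.7664e+02 -2.2474e+02  2.4506e+02  3.1000e-01]
[0.729, -0.868, 0.001] [0.0, 0.0, 0.0]  -> [ 4.20e+02 -1.20e+02  2.45e+02  3.10e-01]
[0.503, -0.566, 0.425] [-0.0, 0.0, -0.757]  -> [450.9  -50.93 202.5    0.9 ]
[0.733, -0.187, 0.425] [-0.0, 0.0, -0.757]  -> [481.81  18.14 160.     1.49]
[0.0, -0.0, 0.9] [0.0, 0.0, 0.0]  -> [481.81  18.14  70.     1.49]
crate 0 [584. 348.   0.]
crate 0 [1023.  344.    0.]
crate 0 [562.  56.   0.]
crate 0 [1013.   46.    0.]
crate 235 [553. 285. 235.]
crate 235 [903. 282. 235.]
crate 235 [535.  52. 235.]
crate 235 [895.  44. 235.]
bottle [ 404.32406883 -326.69267258  172.        ] tape [ 352.16587279 -199.05846251   36.        ] cork [635.70646728 -60.75284663  20.        ]
```

Request:
apply_moves(
  deltas=[
    [[0.18, -0.22, 0], [0, 0, 0]],
    [[0.45, -0.54, 0], [0, 0, 0]],
    [[0.729, -0.868, 0.001], [0, 0, 0]],
  ],
  jaw=1,
)

```text
time_s: 0.48
position: [246.7, -537.7, 244.4]
orientation: [-3.14, -0.0, 0.305]
wrist_force: [0.4, -0.0, -0.5]
gripper_width: 85.3
finger_force: 0.0
```

Request:
apply_moves(
  deltas=[
    [[0.243, -0.289, 0], [0, 0, 0]],
    [[0.486, -0.579, 0], [0, 0, 0]],
    [[0.729, -0.868, 0.001], [0, 0, 0]],
  ],
)

```text
time_s: 0.85
position: [290.2, -432.7, 244.6]
orientation: [-3.141, 0.0, 0.306]
wrist_force: [0.1, -0.2, -0.2]
gripper_width: 85.4
finger_force: 0.0
```

Request:
apply_moves(
  deltas=[
    [[0.243, -0.289, 0], [0, 0, 0]],
    [[0.486, -0.579, 0], [0, 0, 0]],
    [[0.729, -0.868, 0.001], [0, 0, 0]],
  ],
)

```text
time_s: 1.23
position: [333.4, -328.1, 244.5]
orientation: [-3.141, 0.0, 0.306]
wrist_force: [0.6, -0.0, -0.3]
gripper_width: 85.5
finger_force: 0.0
```

Request:
apply_moves(
  deltas=[
    [[0.243, -0.289, 0], [0, 0, 0]],
    [[0.486, -0.579, 0], [0, 0, 0]],
    [[0.729, -0.868, 0.001], [0, 0, 0]],
  ],
)

```text
time_s: 1.6
position: [376.8, -223.4, 244.5]
orientation: [-3.141, 0.0, 0.306]
wrist_force: [0.4, -0.1, -0.9]
gripper_width: 85.5
finger_force: 0.0
```

Request:
apply_moves(
  deltas=[
    [[0.243, -0.289, 0], [0, 0, 0]],
    [[0.486, -0.579, 0], [0, 0, 0]],
    [[0.729, -0.868, 0.001], [0, 0, 0]],
  ],
)

```text
time_s: 1.98
position: [420.1, -118.8, 244.5]
orientation: [-3.141, 0.0, 0.306]
wrist_force: [0.7, -0.5, -0.1]
gripper_width: 85.5
finger_force: 0.0
```

Request:
apply_moves(
  deltas=[
    [[0.126, -0.142, 0.106], [0, 0, -0.189]],
    [[0.252, -0.283, 0.212], [0, 0, -0.378]],
    [[0.377, -0.425, 0.319], [0, 0, -0.568]],
    [[0.503, -0.566, 0.425], [0, 0, -0.757]],
  ],
)

```text
time_s: 2.48
position: [450.8, -50.3, 201.5]
orientation: [-3.141, 0.0, 0.905]
wrist_force: [0.2, -0.2, -0.1]
gripper_width: 85.1
finger_force: 0.0
```

Request:
apply_moves(
  deltas=[
    [[0.183, -0.047, 0.106], [0, 0, -0.189]],
    [[0.366, -0.094, 0.212], [0, 0, -0.378]],
    [[0.55, -0.14, 0.319], [0, 0, -0.568]],
    [[0.733, -0.187, 0.425], [0, 0, -0.757]],
    [[0.733, -0.187, 0.425], [0, 0, -0.757]],
    [[0.733, -0.187, 0.425], [0, 0, -0.757]],
  ],
)

```text
time_s: 3.22
position: [481.6, 17.8, 159.7]
orientation: [-3.141, 0.0, 1.493]
wrist_force: [-1.0, 0.5, 1.0]
gripper_width: 85.7
finger_force: 0.0
```

Request:
apply_moves(
  deltas=[
    [[0, 0, 0.25], [0, 0, 0]],
    [[0, 0, 0.5], [0, 0, 0]],
    [[0, 0, 0.75], [0, 0, 0]],
    [[0, 0, 0.9], [0, 0, 0]],
    [[0, 0, 0.9], [0, 0, 0]],
    [[0, 0, 0.9], [0, 0, 0]],
  ],
)

```text
time_s: 3.98
position: [482.8, 17.9, 70.8]
orientation: [3.14, -0.0, 1.494]
wrist_force: [0.8, -0.1, 0.7]
gripper_width: 85.5
finger_force: 0.0
```

Request:
apply_moves(
  deltas=[
    [[0, 0, 0], [0, 0, 0]],
    [[0, 0, 0], [0, 0, 0]],
    [[0, 0, 0], [0, 0, 0]],
    [[0, 0, 0], [0, 0, 0]],
    [[0, 0, 0], [0, 0, 0]],
    [[0, 0, 0], [0, 0, 0]],
    [[0, 0, 0], [0, 0, 0]],
    [[0, 0, 0], [0, 0, 0]],
  ],
  jaw=-1,
)

```text
time_s: 4.97
position: [482.1, 18.1, 69.9]
orientation: [3.141, -0.0, 1.495]
wrist_force: [-0.5, -0.9, 1.9]
gripper_width: 21.5
finger_force: 63.1
```

```bash
python3 - <<'E'
from plan import *
from rig import manip
s=manip.read_state(); print(s["position"],s["orientation"],s["gripper_width"],s["finger_force"],s["wrist_force"])
c=(b[0],b[1],70,b[2]+np.pi/2); up=(b[0],b[1],170,b[2]+np.pi/2)
P=lambda x,y,z:(*W(g,(x,y,0))[0][:2],z,g[2]+np.pi/2)
hov=P(-22,1,190)
path(c,[up]); path(up,lin(up,hov,4)); path(hov,[P(-22,1,132)]); path(P(-22,1,132),[P(-77,1,132),P(-130,1,132)])
E
```

```text
[482.06921157  18.0795254   69.91636548] [ 3.14141131e+00 -2.13730013e-06  1.49490827e+00] 21.511527131940475 63.08216571807861 [-0.52954302 -0.90895298  1.9186125 ]
[0.0, 0.0, -1.0] [0.0, 0.0, 0.0]  -> [481.81  18.14 170.     1.49]
[0.82, -0.096, -0.05] [0.0, 0.0, -0.215]  -> [478.51 100.63 175.     1.66]
[0.824, 0.043, -0.05] [-0.0, 0.0, -0.215]  -> [475.21 183.12 180.     1.83]
[0.805, 0.182, -0.05] [0.0, 0.0, -0.215]  -> [471.91 265.6  185.     2.  ]
[0.763, 0.314, -0.05] [-0.0, 0.0, -0.215]  -> [468.61 348.09 190.     2.17]
[0.0, -0.0, 0.58] [0.0, 0.0, 0.0]  -> [468.61 348.09 132.     2.17]
[-0.0, -0.55, -0.0] [0.0, 0.0, 0.0]  -> [423.21 317.05 132.     2.17]
[0.0, -0.53, -0.0] [0.0, 0.0, 0.0]  -> [379.45 287.14 132.     2.17]
```

Gripped at 21.5 mm. Now lift and carry it to above the lane.

Request:
apply_moves(
  deltas=[
    [[0, 0, -0.2], [0, 0, 0]],
    [[0, 0, -0.5], [0, 0, 0]],
    [[0, 0, -0.8], [0, 0, 0]],
    [[0, 0, -1.0], [0, 0, 0]],
  ],
)

```text
time_s: 5.48
position: [482.1, 18.1, 170.8]
orientation: [3.141, -0.0, 1.495]
wrist_force: [-0.1, -0.6, -1.2]
gripper_width: 21.1
finger_force: 62.8
```

Request:
apply_moves(
  deltas=[
    [[0.205, -0.024, -0.0125], [0, 0, -0.054]],
    [[0.41, -0.048, -0.025], [0, 0, -0.108]],
    [[0.615, -0.072, -0.0375], [0, 0, -0.161]],
    [[0.82, -0.096, -0.05], [0, 0, -0.215]],
  ],
)

```text
time_s: 5.98
position: [478.0, 101.1, 174.1]
orientation: [-3.14, 0.0, 1.665]
wrist_force: [0.8, 0.4, -1.9]
gripper_width: 21.2
finger_force: 62.8
```

Request:
apply_moves(
  deltas=[
    [[0.206, 0.011, -0.0125], [0, 0, -0.054]],
    [[0.412, 0.022, -0.025], [0, 0, -0.108]],
    [[0.618, 0.032, -0.0375], [0, 0, -0.161]],
    [[0.824, 0.043, -0.05], [0, 0, -0.215]],
  ],
)

```text
time_s: 6.48
position: [474.6, 183.6, 179.1]
orientation: [-3.14, 0.0, 1.834]
wrist_force: [-0.1, -0.1, -1.0]
gripper_width: 21.2
finger_force: 62.8
```

Request:
apply_moves(
  deltas=[
    [[0.201, 0.045, -0.0125], [0, 0, -0.054]],
    [[0.402, 0.091, -0.025], [0, 0, -0.108]],
    [[0.604, 0.136, -0.0375], [0, 0, -0.161]],
    [[0.805, 0.182, -0.05], [0, 0, -0.215]],
  ],
)

```text
time_s: 6.98
position: [471.8, 266.7, 184.7]
orientation: [-3.141, 0.0, 2.004]
wrist_force: [-0.2, -0.0, -0.4]
gripper_width: 21.2
finger_force: 62.8
```

Request:
apply_moves(
  deltas=[
    [[0.191, 0.079, -0.0125], [0, 0, -0.054]],
    [[0.382, 0.157, -0.025], [0, 0, -0.108]],
    [[0.572, 0.236, -0.0375], [0, 0, -0.161]],
    [[0.763, 0.314, -0.05], [0, 0, -0.215]],
    [[0.763, 0.314, -0.05], [0, 0, -0.215]],
    [[0.763, 0.314, -0.05], [0, 0, -0.215]],
  ],
)

```text
time_s: 7.72
position: [468.5, 347.8, 189.6]
orientation: [-3.141, 0.0, 2.171]
wrist_force: [-0.6, 0.4, -0.8]
gripper_width: 21.2
finger_force: 62.8
```

```bash
python3 - <<'E'
from plan import *
from rig import manip
s=manip.read_state(); print(s["position"],s["orientation"],s["gripper_width"])
bb=(s["position"][0],s["position"][1],s["orientation"][2]-np.pi/2); z=s["position"][2]-70
box=lambda x0,x1,y0,y1,z:[(x0,y0,z),(x1,y0,z),(x1,y1,z),(x0,y1,z)]
polys=[(g,box(-120,10,-67,67,60)),(g,box(-195,-120,-75,75,45)),(bb,box(-13,13,-58,58,z)),(bb,box(-15,15,-60,60,z+40))]
out=[]
for n,x,y,w,h in (("top",85,150,130,140),("side",210,190,140,140)):
    c=manip.get_image(n)["frame"]; c=cv2.resize(c[y:y+h,x:x+w],None,fx=400/w,fy=400/w,interpolation=cv2.INTER_CUBIC)
    for p,B in polys: cv2.polylines(c,[np.int32((proj(n,W(p,B))-[x,y]+.5)*400/w)],True,(255,0,255),1)
    out.append(c[:400])
cv2.imwrite("pics/hov.png",np.hstack(out))
E
```

```text
[468.53186683 347.8467583  189.59174232] [-3.14092425e+00  4.14165779e-04  2.17080292e+00] 21.246382680760423
```

View pics/hov.png

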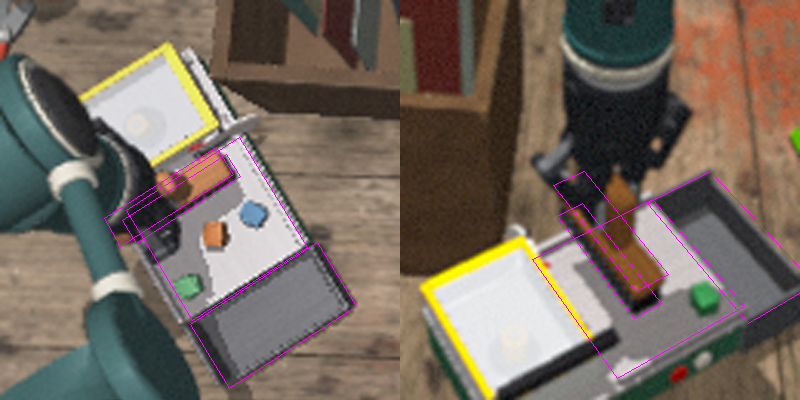

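Brush hangs upright and aligned with the lane, matching the model (its right end is at about (235,168) in the left panel, inside the fence). The chunks are all in front of it. Lowering and sweeping.

Request:
apply_moves(
  deltas=[
    [[0, 0, 0.1], [0, 0, 0]],
    [[0, 0, 0.25], [0, 0, 0]],
    [[0, 0, 0.4], [0, 0, 0]],
    [[0, 0, 0.5], [0, 0, 0]],
    [[0, 0, 0.55], [0, 0, 0]],
    [[0, 0, 0.58], [0, 0, 0]],
    [[0, 0, 0.58], [0, 0, 0]],
    [[0, 0, 0.58], [0, 0, 0]],
  ],
)

```text
time_s: 8.82
position: [469.0, 348.2, 132.4]
orientation: [3.141, -0.0, 2.17]
wrist_force: [0.5, -0.4, -1.4]
gripper_width: 21.3
finger_force: 62.8
```

Request:
apply_moves(
  deltas=[
    [[0, -0.04, 0.005], [0, 0, 0]],
    [[0, -0.09, 0.008], [0, 0, 0]],
    [[0, -0.14, 0.008], [0, 0, 0]],
    [[0, -0.19, 0.008], [0, 0, 0]],
    [[0, -0.24, 0.008], [0, 0, 0]],
    [[0, -0.29, 0.008], [0, 0, 0]],
    [[0, -0.34, 0.008], [0, 0, 0]],
    [[0, -0.39, 0.008], [0, 0, 0]],
    [[0, -0.44, 0.008], [0, 0, 0]],
    [[0, -0.49, 0.008], [0, 0, 0]],
    [[0, -0.55, 0.008], [0, 0, 0]],
  ],
)

```text
time_s: 10.2
position: [423.1, 316.8, 131.0]
orientation: [3.141, 0.0, 2.17]
wrist_force: [1.8, 0.7, -1.4]
gripper_width: 21.1
finger_force: 62.8
```

Request:
apply_moves(
  deltas=[
    [[0, -0.05, 0], [0, 0, 0]],
    [[0, -0.1, 0], [0, 0, 0]],
    [[0, -0.15, 0], [0, 0, 0]],
    [[0, -0.2, 0], [0, 0, 0]],
    [[0, -0.25, 0], [0, 0, 0]],
    [[0, -0.3, 0], [0, 0, 0]],
    [[0, -0.35, 0], [0, 0, 0]],
    [[0, -0.4, 0], [0, 0, 0]],
    [[0, -0.45, 0], [0, 0, 0]],
    [[0, -0.5, 0], [0, 0, 0]],
    [[0, -0.53, 0], [0, 0, 0]],
    [[0, -0.53, 0], [0, 0, 0]],
  ],
)

```text
time_s: 11.7
position: [379.3, 286.9, 131.0]
orientation: [3.142, -0.0, 2.17]
wrist_force: [0.5, -0.2, -1.8]
gripper_width: 21.1
finger_force: 62.9
```

Request:
apply_moves(
  deltas=[
    [[0, 0, -0.1], [0, 0, 0]],
    [[0, 0, -0.25], [0, 0, 0]],
    [[0, 0, -0.45], [0, 0, 0]],
    [[0, 0, -0.7], [0, 0, 0]],
    [[0, 0, -0.7], [0, 0, 0]],
  ],
)

```text
time_s: 12.32
position: [381.6, 288.4, 204.5]
orientation: [3.135, 0.0, 2.17]
wrist_force: [-0.2, -0.1, -1.2]
gripper_width: 21.0
finger_force: 62.9
```

```bash
python3 - <<'E'
from plan import *
from rig import manip
s=manip.read_state(); print(s["position"],s["orientation"],s["gripper_width"])
out=[]
for n,x,y,w,h in (("top",85,150,130,140),("side",210,190,160,160)):
    c=manip.get_image(n)["frame"]; c=cv2.resize(c[y:y+h,x:x+w],None,fx=400/w,fy=400/w,interpolation=cv2.INTER_CUBIC)
    out.append(c[:400])
cv2.imwrite("pics/swept.png",np.hstack(out))
P=lambda x,y,z:(*W(g,(x,y,0))[0][:2],z,g[2]+np.pi/2)
c=(*P(-130,1,0)[:2],201.2,g[2]+np.pi/2)
e=(b[0]-30,b[1]-20,130,b[2]+np.pi/2)
path(c,lin(c,e,3)); path(e,[(e[0],e[1],70.5,e[3])])
E
```

```text
[381.55242667 288.36741856 204.48837022] [3.13474664e+00 2.40219733e-05 2.17028158e+00] 20.953593876492764
[-0.931, -0.345, 0.237] [0.0, -0.0, 0.287]  -> [403.57 190.8  177.47   1.95]
[-0.985, -0.128, 0.237] [-0.0, -0.0, 0.287]  -> [427.69  94.47 153.73   1.72]
[-0.988, 0.096, 0.237] [0.0, -0.0, 0.287]  -> [451.81  -1.86 130.     1.49]
[0.0, -0.0, 0.595] [0.0, 0.0, 0.0]  -> [451.81  -1.86  70.5    1.49]
```

View pics/swept.png

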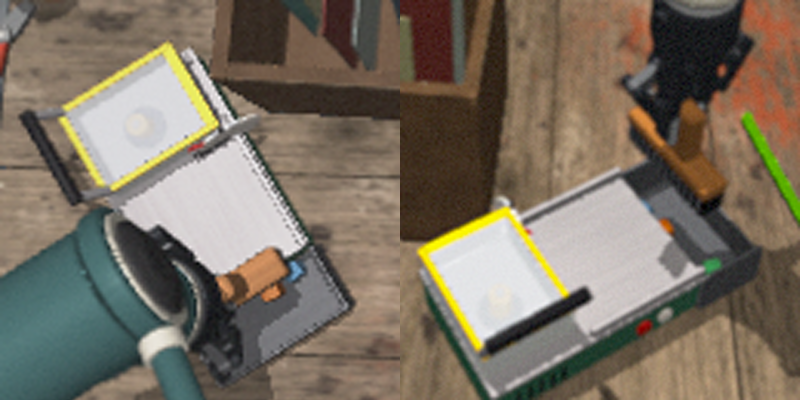

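The lane is empty. Blue and amber are in the tray, at about (295,272) and (275,293). Green, at (712,265) in the side panel, needs a clearer look, so I'll move the brush away before putting it down.

Request:
apply_moves(
  deltas=[
    [[-0.23, -0.086, 0.03], [0, 0, 0.072]],
    [[-0.466, -0.172, 0.08], [0, 0, 0.144]],
    [[-0.7, -0.259, 0.15], [0, 0, 0.215]],
    [[-0.931, -0.345, 0.237], [0, 0, 0.287]],
  ],
)

```text
time_s: 12.92
position: [402.9, 189.6, 175.8]
orientation: [-3.14, 0.0, 1.943]
wrist_force: [0.1, 0.1, -1.4]
gripper_width: 21.0
finger_force: 62.8
```

Request:
apply_moves(
  deltas=[
    [[-0.246, -0.032, 0.059], [0, 0, 0.072]],
    [[-0.49, -0.064, 0.118], [0, 0, 0.144]],
    [[-0.74, -0.096, 0.178], [0, 0, 0.215]],
    [[-0.985, -0.128, 0.237], [0, 0, 0.287]],
  ],
)

```text
time_s: 13.42
position: [426.7, 93.3, 152.0]
orientation: [-3.139, 0.0, 1.718]
wrist_force: [-0.7, 0.3, -1.8]
gripper_width: 21.2
finger_force: 62.7
```

```bash
python3 - <<'E'
from plan import *
from rig import manip
out=[]
for n,x,y,w,h in (("top",125,215,80,80),("side",270,240,90,90)):
    c=manip.get_image(n)["frame"]; c=cv2.resize(c[y:y+h,x:x+w],None,fx=400/w,fy=400/w,interpolation=cv2.INTER_CUBIC)
    out.append(c[:400])
cv2.imwrite("pics/tray.png",np.hstack(out))
E
```

```text
(no output)
```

View pics/tray.png

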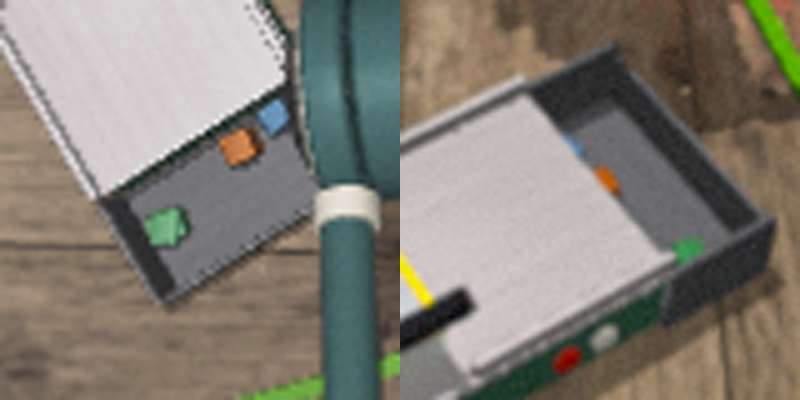

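All three chunks lie on the tray floor: green (165,228), amber (240,147), blue (274,117). Now I'll set the brush down.

Request:
apply_moves(
  deltas=[
    [[-0.247, 0.024, 0.059], [0, 0, 0.072]],
    [[-0.49, 0.048, 0.118], [0, 0, 0.144]],
    [[-0.74, 0.072, 0.178], [0, 0, 0.215]],
    [[-0.988, 0.096, 0.237], [0, 0, 0.287]],
    [[-0.988, 0.096, 0.237], [0, 0, 0.287]],
    [[-0.988, 0.096, 0.237], [0, 0, 0.287]],
  ],
)

```text
time_s: 14.28
position: [451.3, -1.2, 129.5]
orientation: [-3.141, -0.001, 1.495]
wrist_force: [0.5, 0.5, -1.1]
gripper_width: 21.2
finger_force: 62.8
```

Request:
apply_moves(
  deltas=[
    [[0, 0, 0.12], [0, 0, 0]],
    [[0, 0, 0.3], [0, 0, 0]],
    [[0, 0, 0.45], [0, 0, 0]],
    [[0, 0, 0.53], [0, 0, 0]],
    [[0, 0, 0.57], [0, 0, 0]],
    [[0, 0, 0.59], [0, 0, 0]],
    [[0, 0, 0.595], [0, 0, 0]],
    [[0, 0, 0.595], [0, 0, 0]],
    [[0, 0, 0.595], [0, 0, 0]],
    [[0, 0, 0.595], [0, 0, 0]],
  ],
)

```text
time_s: 15.52
position: [451.9, -2.0, 70.6]
orientation: [3.141, 0.0, 1.494]
wrist_force: [0.0, 0.1, -0.6]
gripper_width: 20.9
finger_force: 62.8
```

Request:
apply_moves(
  deltas=[
    [[0, 0, 0.005], [0, 0, 0]],
    [[0, 0, 0.005], [0, 0, 0]],
    [[0, 0, 0.005], [0, 0, 0]],
    [[0, 0, 0.005], [0, 0, 0]],
  ],
  jaw=1,
)

```text
time_s: 16.02
position: [451.8, -2.0, 69.9]
orientation: [3.141, -0.0, 1.494]
wrist_force: [0.0, -0.2, 0.1]
gripper_width: 85.5
finger_force: 0.0
```

Request:
apply_moves(
  deltas=[
    [[0, 0, 0], [0, 0, 0]],
    [[0, 0, 0], [0, 0, 0]],
    [[0, 0, -0.15], [0, 0, 0]],
    [[0, 0, -0.45], [0, 0, 0]],
    [[0, 0, -0.8], [0, 0, 0]],
    [[0, 0, -1.0], [0, 0, 0]],
  ],
)

```text
time_s: 16.77
position: [453.1, -2.1, 173.2]
orientation: [3.138, -0.0, 1.494]
wrist_force: [0.2, -0.1, -0.7]
gripper_width: 84.9
finger_force: 0.0
```

```bash
python3 - <<'E'
from plan import *
k=1.5625
for n,a in(("top",(85,160,40,75)),("side",(240,285,60,60))):
    im=cv2.resize(cv2.imread(f"pics/{n}0.png"),(512,384),interpolation=cv2.INTER_AREA).max(2)
    m=np.zeros(im.shape,np.uint8); cv2.polylines(m,[np.int32(proj(n,W(g,[(22,75,146),(113,75,146)])))],False,255,13)
    y,x=np.nonzero((im<45)&(m>0)); c=np.array([x.mean(),y.mean()]); p=np.c_[x,y]-c
    d=np.linalg.svd(p,full_matrices=False)[2][0]
    mid=proj(n,W(g,(67.5,75,146)))[0]; A,B=proj(n,W(g,[(27.5,75,146),(107.5,75,146)]))
    print(n,len(x),c,"model",mid,"dir",d,(B-A)/np.linalg.norm(B-A), "world",unproj(n,c,146),W(g,(67.5,75,146)), "extent",np.ptp(p@d),np.linalg.norm(B-A))
c0=(b[0]-30,b[1]-20,170,b[2]+np.pi/2); v=(420,280,230,.6)
H=(*W(g,(67.5,76,0))[0][:2],230,.6)
path(c0,lin(c0,v,3)); path(v,lin(v,H,2)); path(H,[(*H[:2],141,.6)])
E
```

```text
top 48 [101.58333333 200.33333333] model [102.68671522 201.29709704] dir [0.54620638 0.83765064] [-0.51079294 -0.85970377] world [503.40545796 463.08777569 146.        ] [[500.7265259  459.69129912 146.        ]] extent 32.448282052304926 27.235218136208093
side 180 [265.18333333 318.16666667] model [266.419769   316.27334622] dir [-0.87159034  0.49023491] [-0.87424521  0.48548462] world [503.11399226 464.17036927 146.        ] [[500.7265259  459.69129912 146.        ]] extent 45.26742646794504 37.14199357408464
[0.929, -0.177, -0.2] [-0.0, -0.0, 0.38]  -> [441.21  92.09 190.     1.2 ]
[0.836, -0.442, -0.2] [0.0, -0.0, 0.38]  -> [430.6  186.05 210.     0.9 ]
[0.669, -0.668, -0.2] [-0.0, -0.0, 0.38]  -> [420.  280.  230.    0.6]
[0.84, -0.519, -0.0] [0.0, 0.0, 0.0]  -> [460.08 370.26 230.     0.6 ]
[0.84, -0.519, -0.0] [0.0, 0.0, 0.0]  -> [500.16 460.52 230.     0.6 ]
[0.0, -0.0, 0.89] [0.0, 0.0, 0.0]  -> [500.16 460.52 141.     0.6 ]
```

The bar measures (503, 463.5) in both views, so I'll use that.

Request:
apply_moves(
  deltas=[
    [[0.23, -0.044, -0.05], [0, 0, 0.095]],
    [[0.465, -0.088, -0.1], [0, 0, 0.19]],
    [[0.7, -0.133, -0.15], [0, 0, 0.285]],
    [[0.929, -0.177, -0.2], [0, 0, 0.38]],
  ],
)

```text
time_s: 17.27
position: [441.4, 92.8, 191.3]
orientation: [3.14, -0.001, 1.193]
wrist_force: [-0.8, 0.7, 0.9]
gripper_width: 85.7
finger_force: 0.0
```

Request:
apply_moves(
  deltas=[
    [[0.21, -0.11, -0.05], [0, 0, 0.095]],
    [[0.418, -0.221, -0.1], [0, 0, 0.19]],
    [[0.627, -0.331, -0.15], [0, 0, 0.285]],
    [[0.836, -0.442, -0.2], [0, 0, 0.38]],
  ],
)

```text
time_s: 17.77
position: [430.8, 186.8, 211.3]
orientation: [3.141, -0.001, 0.895]
wrist_force: [1.4, 0.4, 0.9]
gripper_width: 85.3
finger_force: 0.0
```

Request:
apply_moves(
  deltas=[
    [[0.167, -0.167, -0.05], [0, 0, 0.095]],
    [[0.334, -0.334, -0.1], [0, 0, 0.19]],
    [[0.5, -0.5, -0.15], [0, 0, 0.285]],
    [[0.669, -0.668, -0.2], [0, 0, 0.38]],
  ],
)

```text
time_s: 18.27
position: [420.2, 280.8, 231.3]
orientation: [3.141, -0.001, 0.596]
wrist_force: [-0.2, -0.7, 0.2]
gripper_width: 85.2
finger_force: 0.0
```

Request:
apply_moves(
  deltas=[
    [[0.215, -0.131, 0], [0, 0, 0]],
    [[0.43, -0.262, 0], [0, 0, 0]],
    [[0.645, -0.392, 0], [0, 0, 0]],
    [[0.86, -0.523, 0], [0, 0, 0]],
  ],
)

```text
time_s: 18.77
position: [462.2, 372.5, 231.1]
orientation: [3.142, -0.001, 0.599]
wrist_force: [-0.5, 0.1, 0.7]
gripper_width: 85.2
finger_force: 0.0
```

Request:
apply_moves(
  deltas=[
    [[0.215, -0.131, 0], [0, 0, 0]],
    [[0.43, -0.262, 0], [0, 0, 0]],
    [[0.645, -0.392, 0], [0, 0, 0]],
    [[0.86, -0.523, 0], [0, 0, 0]],
    [[0.86, -0.523, 0], [0, 0, 0]],
    [[0.86, -0.523, 0], [0, 0, 0]],
  ],
)

```text
time_s: 19.52
position: [503.1, 462.7, 230.3]
orientation: [3.141, 0.0, 0.599]
wrist_force: [0.0, -0.2, 0.5]
gripper_width: 85.2
finger_force: 0.0
```

```bash
python3 - <<'E'
from plan import *
from rig import manip
s=manip.read_state(); print(s["position"],s["orientation"],s["q"])
out=[]
for n,x,y,w,h in (("top",60,140,130,130),("side",190,200,160,160)):
    c=manip.get_image(n)["frame"]; c=cv2.resize(c[y:y+h,x:x+w],None,fx=400/w,fy=400/w,interpolation=cv2.INTER_CUBIC)
    out.append(c[:400])
cv2.imwrite("pics/bar.png",np.hstack(out))
E
```

```text
[503.09624847 462.74066696 230.28059461] [3.14126383e+00 4.81887733e-04 5.98861527e-01] [ 7.07337876e-01  2.89093282e-01  1.60009526e+00 -2.89210094e-04
  1.25291878e+00  1.67936306e+00]
```

View pics/bar.png

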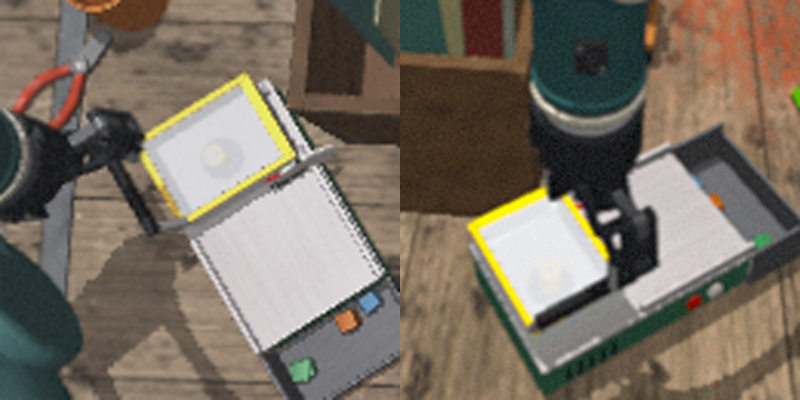

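Fingers straddle the bar (in the left panel the bar runs from about (115,160) to (155,230)). Lower and close.

Request:
apply_moves(
  deltas=[
    [[0, -0.003, 0.2], [0, 0, 0]],
    [[0, -0.006, 0.45], [0, 0, 0]],
    [[0, -0.006, 0.65], [0, 0, 0]],
    [[0, -0.006, 0.8], [0, 0, 0]],
    [[0, -0.006, 0.88], [0, 0, 0]],
    [[0, -0.006, 0.89], [0, 0, 0]],
    [[0, -0.006, 0.89], [0, 0, 0]],
  ],
)

```text
time_s: 20.5
position: [503.5, 464.2, 141.7]
orientation: [-3.141, -0.001, 0.599]
wrist_force: [-0.1, -0.2, -0.8]
gripper_width: 85.2
finger_force: 0.0
```

Request:
apply_moves(
  deltas=[
    [[0, 0, 0], [0, 0, 0]],
    [[0, 0, 0], [0, 0, 0]],
    [[0, 0, 0], [0, 0, 0]],
    [[0, 0, 0], [0, 0, 0]],
    [[0, 0, 0], [0, 0, 0]],
    [[0, 0, 0], [0, 0, 0]],
    [[0, 0, 0], [0, 0, 0]],
    [[0, 0, 0], [0, 0, 0]],
  ],
  jaw=-1,
)

```text
time_s: 21.5
position: [503.6, 463.0, 141.0]
orientation: [3.14, 0.0, 0.598]
wrist_force: [2.2, -5.4, 1.7]
gripper_width: 12.2
finger_force: 58.4
```

Request:
apply_moves(
  deltas=[
    [[0, 0.03, -0.05], [0, 0, 0]],
    [[0, 0.075, -0.119], [0, 0, 0]],
    [[0, 0.117, -0.176], [0, 0, 0]],
    [[0, 0.16, -0.231], [0, 0, 0]],
    [[0, 0.207, -0.284], [0, 0, 0]],
    [[0, 0.255, -0.335], [0, 0, 0]],
    [[0, 0.306, -0.384], [0, 0, 0]],
    [[0, 0.358, -0.431], [0, 0, 0]],
    [[0, 0.358, -0.431], [0, 0, 0]],
  ],
)

```text
time_s: 22.62
position: [522.7, 434.5, 185.0]
orientation: [-3.14, 0.0, 0.598]
wrist_force: [-4.6, 4.4, -0.6]
gripper_width: 11.7
finger_force: 58.8
```

Request:
apply_moves(
  deltas=[
    [[0, 0.054, -0.044], [0, 0, 0]],
    [[0, 0.111, -0.086], [0, 0, 0]],
    [[0, 0.169, -0.125], [0, 0, 0]],
    [[0, 0.229, -0.162], [0, 0, 0]],
    [[0, 0.291, -0.196], [0, 0, 0]],
    [[0, 0.354, -0.227], [0, 0, 0]],
    [[0, 0.419, -0.256], [0, 0, 0]],
    [[0, 0.484, -0.282], [0, 0, 0]],
    [[0, 0.55, -0.305], [0, 0, 0]],
    [[0, 0.618, -0.325], [0, 0, 0]],
    [[0, 0.618, -0.325], [0, 0, 0]],
    [[0, 0.618, -0.325], [0, 0, 0]],
    [[0, 0.618, -0.325], [0, 0, 0]],
  ],
)

```text
time_s: 24.25
position: [556.3, 384.5, 221.0]
orientation: [-3.139, -0.0, 0.599]
wrist_force: [-11.4, 1.8, 12.7]
gripper_width: 11.8
finger_force: 58.8
```

```bash
python3 - <<'E'
from plan import *
from rig import manip
s=manip.read_state(); print(s["position"],s["orientation"],s["wrist_force"],s["finger_force"],s["gripper_width"])
t=manip.get_image("top")["frame"]; d=manip.get_image("side")["frame"]
A=cv2.resize(t[160:235,115:190],(400,400),interpolation=cv2.INTER_CUBIC)
B=cv2.resize(d[230:305,225:300],(400,400),interpolation=cv2.INTER_CUBIC)
C=cv2.resize(t[130:280,60:310],(333,200)); Dd=cv2.resize(d[120:330,200:380],(171,200))
o=np.zeros((600,800,3),np.uint8); o[:400]=np.hstack([A,B]); o[400:,:333]=C; o[400:,400:571]=Dd
cv2.imwrite("pics/open.png",o)
E
```

```text
[556.31827811 384.48190024 220.9987896 ] [-3.13858878e+00 -3.74740428e-04  5.99374544e-01] [-11.38446788   1.82637427  12.6834703 ] 58.75964820384979 11.764497236017148
```

View pics/open.png

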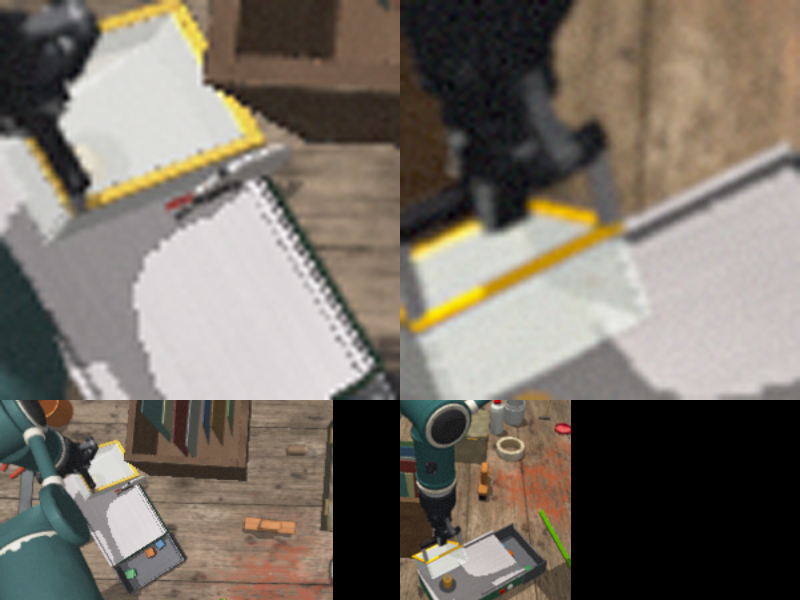

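The guard is open, the brush is standing at about (270,525) in the lower left panel, and the chunks are in the tray. The pointer itself is edge-on, so I'll measure the angle by fitting the yellow guard outline, shut versus now.

```bash
cat > ang.py <<'E'
from plan import *
from rig import manip
from scipy.optimize import minimize
def yellow(im):
    h=cv2.cvtColor(im,cv2.COLOR_BGR2HSV); m=cv2.inRange(h,(22,150,110),(34,255,255))
    y,x=np.nonzero(m); return np.c_[x,y].astype(float)
def outline(a,w,z=106):
    x0,x1,y0,y1=20+w,115-w,-65+w,60-w; t=np.linspace(0,1,80)[:,None]; C=np.array([(x0,y0,z),(x1,y0,z),(x1,y1,z),(x0,y1,z)],float)
    P=np.vstack([C[i]+t*(C[(i+1)%4]-C[i]) for i in range(4)])
    d=P[:,1:]-[-65,66]; c,s=np.cos(a),np.sin(a)
    return np.c_[P[:,0],-65+c*d[:,0]-s*d[:,1],66+s*d[:,0]+c*d[:,1]]
from scipy.spatial import cKDTree
def cost(n,gg,a,w,Y,two):
    q=proj(n,W(gg,outline(a,w))); d=np.minimum(cKDTree(q).query(Y)[0],4); r=(d**2).mean()
    if two: r+=(np.minimum(cKDTree(Y).query(q)[0],4)**2).mean()
    return r
def sel(n,Y,a):
    q=proj(n,W(g,outline(a,3))); return Y[cKDTree(q).query(Y)[0]<8]
if __name__=="__main__":
    w=3.
    for n in("top","side"):
        Y0=sel(n,yellow(cv2.resize(cv2.imread(f"pics/{n}0.png"),(512,384),interpolation=cv2.INTER_AREA)),0)
        f=lambda x:cost(n,[g[0]+x[0],g[1]+x[1],g[2]+x[2]/100],0,x[3],Y0,True)
        r=min((minimize(f,[i,j,0,3],method="Nelder-Mead",options=dict(xatol=.01,fatol=1e-4,maxiter=600)) for i,j in((0,0),(3,3),(3,-2))),key=lambda r:r.fun)
        gg=[g[0]+r.x[0],g[1]+r.x[1],g[2]+r.x[2]/100]
        Y=sel(n,yellow(manip.get_image(n)["frame"]),np.pi/4)
        A=np.radians(np.arange(36,54,.5)); c=[cost(n,gg,a,r.x[3],Y,False) for a in A]
        i=int(np.argmin(c)); print(n,len(Y0),r.x.round(2),round(r.fun,3),"angle",np.degrees(A[i]),np.round(c[max(i-4,0):i+5:2],3),len(Y))
        f2=lambda x:cost(n,[g[0]+x[0],g[1]+x[1],gg[2]],x[2],r.x[3],Y,False)
        r2=minimize(f2,[r.x[0],r.x[1],.785],method="Nelder-Mead"); print("  free shift",r2.x.round(2),np.degrees(r2.x[2]),r2.fun)
E
python3 ang.py
```

```text
top 158 [0.15 4.25 0.   1.54] 0.982 angle 43.0 [0.433 0.345 0.315 0.345 0.42 ] 103
  free shift [-0.24  5.56  0.78] 44.52141255188467 0.28295318702791916
side 382 [3.12 1.55 0.   2.49] 5.15 angle 42.5 [2.669 1.096 0.402 0.687 2.023] 151
  free shift [2.39 1.21 0.75] 42.70728490886097 0.3590829033458153
```

```bash
cat > ang2.py <<'E'
from ang import *
Y0={n:sel(n,yellow(cv2.resize(cv2.imread(f"pics/{n}0.png"),(512,384),interpolation=cv2.INTER_AREA)),0) for n in CAM}
I={n:manip.get_image(n)["frame"] for n in CAM}; Y1={n:sel(n,yellow(I[n]),np.pi/4) for n in CAM}
S=np.vstack([np.zeros(5),np.diag([4,4,3,1.5,4])])
res={}
for ns in (["top"],["side"],["top","side"]):
    f=lambda x:sum(cost(n,[g[0]+x[0],g[1]+x[1],g[2]+x[2]/100],0,2,Y0[n],False)+cost(n,[g[0]+x[0],g[1]+x[1],g[2]+x[2]/100],.785+x[4]/50,2,Y1[n],False) for n in ns)
    r=minimize(f,[1,2,0,2,0],method="Nelder-Mead",options=dict(initial_simplex=S+[1,2,0,2,0],maxiter=800))
    print(ns,r.x.round(2),"deg",np.degrees(.785+r.x[4]/50).round(2),r.fun.round(3)); res[str(ns)]=r.x
x=r.x; gg=[g[0]+x[0],g[1]+x[1],g[2]+x[2]/100]; a=.785+x[4]/50; np.save("gg.npy",gg)
def rot(P,a):
    P=np.array(P,float);d=P[:,1:]-[-65,66];c,s=np.cos(a),np.sin(a);return np.c_[P[:,0],-65+c*d[:,0]-s*d[:,1],66+s*d[:,0]+c*d[:,1]]
bar=[(27.5,75,146),(107.5,75,146)]
out=[]
for n,im0,aa,o in(("top",0,0,(85,160)),("side",0,0,(215,270)),("top",1,a,(110,160)),("side",1,a,(215,235))):
    im=I[n] if im0 else cv2.resize(cv2.imread(f"pics/{n}0.png"),(512,384),interpolation=cv2.INTER_AREA)
    k=5 if im0 else 3; sz=400//k if im0 else 66
    c=cv2.resize(im[o[1]:o[1]+sz,o[0]:o[0]+80 if im0 else o[0]+80],None,fx=k,fy=k,interpolation=cv2.INTER_CUBIC)
    for P in(outline(aa,2),rot(bar,aa)):
        cv2.polylines(c,[np.int32((proj(n,W(gg,P))-o+.5)*k)],False,(255,0,255),1)
    out.append(c)
o=np.zeros((600,800,3),np.uint8); o[:400,:400]=out[2];o[:400,400:]=out[3];o[400:598,:240]=out[0];o[400:598,400:640]=out[1]
cv2.imwrite("pics/fit.png",o)
E
python3 ang2.py
```

```text
['top'] [ 0.31  4.9  -0.74  2.86 -1.89] deg 42.81 0.634
['side'] [ 1.9   2.71 -0.61  2.54 -1.51] deg 43.25 1.458
['top', 'side'] [ 0.75  4.08 -0.97  2.87 -1.08] deg 43.74 2.436
```

View pics/fit.png

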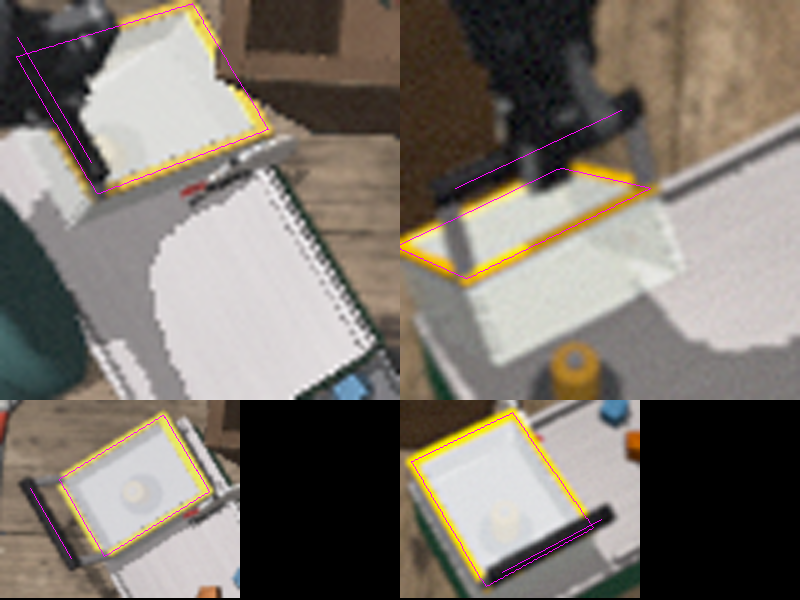

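The fitted outline sits on the yellow edges in both views (right end of the front edge near (268,130) and (652,188)). The angle is about 43.3 degrees, roughly 1.7 short, so I'll nudge it up along the arc.

Request:
apply_moves(
  deltas=[
    [[0, 0.015, -0.004], [0, 0, 0]],
    [[0, 0.03, -0.008], [0, 0, 0]],
    [[0, 0.046, -0.012], [0, 0, 0]],
    [[0, 0.046, -0.012], [0, 0, 0]],
    [[0, 0.046, -0.012], [0, 0, 0]],
    [[0, 0.046, -0.012], [0, 0, 0]],
  ],
)

```text
time_s: 25.3
position: [558.5, 381.1, 222.2]
orientation: [-3.138, -0.0, 0.599]
wrist_force: [-12.5, 2.8, 13.3]
gripper_width: 12.1
finger_force: 58.7
```

```bash
cp pics/fit.png pics/fit1.png; python3 ang2.py; python3 ang.py
```

```text
['top'] [ 0.28  4.91 -0.76  2.45 -0.61] deg 44.28 0.617
['side'] [ 1.77  3.04 -0.9   2.73 -0.09] deg 44.87 1.419
['top', 'side'] [ 0.78  4.21 -1.09  3.17  0.28] deg 45.3 2.402
top 158 [0.15 4.25 0.   1.54] 0.982 angle 44.5 [0.401 0.317 0.295 0.33  0.424] 94
  free shift [-0.    5.34  0.79] 45.33425766978242 0.264325989824299
side 382 [3.12 1.55 0.   2.49] 5.15 angle 44.5 [1.971 0.72  0.45  1.246 3.147] 145
  free shift [2.11 1.42 0.77] 44.38297520157817 0.3970070406275363
```

```bash
python3 - <<'E'
from plan import *
from rig import manip
t=cv2.imread("pics/top0.png"); d=manip.get_image("top")["frame"]; d=cv2.resize(d,(800,600),interpolation=cv2.INTER_CUBIC)
o=np.hstack([cv2.resize(i[280:330,220:275],(396,360),interpolation=cv2.INTER_CUBIC) for i in(t,d)])
cv2.imwrite("pics/disc.png",o)
s=manip.read_state(); print(s["position"],s["wrist_force"])
E
```

```text
[558.56569225 381.1041286  222.16832223] [-12.51547207   3.27337575  13.10439298]
```

View pics/disc.png

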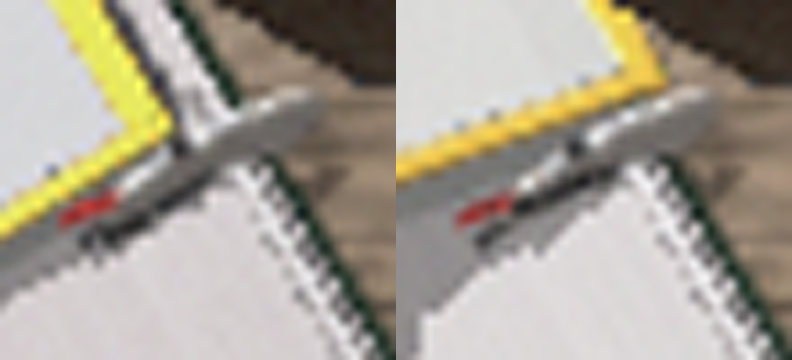

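The disc is too edge-on to read: the red tooth is at (485,210) but the pointer isn't distinct. The outline fits average about 44.7 degrees, so I'll nudge slightly, hold, and check it is steady.

Request:
apply_moves(
  deltas=[
    [[0, 0.004, -0.001], [0, 0, 0]],
    [[0, 0.008, -0.002], [0, 0, 0]],
    [[0, 0.008, -0.002], [0, 0, 0]],
    [[0, 0.008, -0.002], [0, 0, 0]],
    [[0, 0.008, -0.002], [0, 0, 0]],
    [[0, 0.008, -0.002], [0, 0, 0]],
    [[0, 0.008, -0.002], [0, 0, 0]],
    [[0, 0.008, -0.002], [0, 0, 0]],
    [[0, 0.008, -0.002], [0, 0, 0]],
    [[0, 0.008, -0.002], [0, 0, 0]],
  ],
)

```text
time_s: 26.8
position: [558.9, 380.7, 222.3]
orientation: [-3.137, -0.0, 0.599]
wrist_force: [-13.6, 3.4, 12.6]
gripper_width: 11.7
finger_force: 58.7
```

```bash
python3 ang2.py; python3 -c "
from plan import *; from rig import manip
s=manip.read_state(); print(s['position'],s['wrist_force'],s['finger_force'])
im=manip.get_image('side')['frame']; print('brush px',proj('side',(451.8,-2,95))[0], im[tuple(proj('side',(451.8,-2,98))[0].astype(int)[::-1])])"
```

```text
['top'] [ 0.2   4.83 -0.68  2.32  0.01] deg 44.99 0.61
['side'] [ 1.89  2.83 -0.78  2.3  -0.04] deg 44.93 1.431
['top', 'side'] [ 0.75  4.16 -1.05  1.26  0.4 ] deg 45.43 2.38
[558.86058299 380.63642268 222.31444306] [-11.68901376   3.53141268  11.23128599] 58.68252396583557
brush px [288.77935668 190.15500512] [ 72 144 224]
```

The guard fits at 45 degrees in both views and is steady, the brush is standing, and the chunks are in the tray. Handing in.

```bash
python3 -c "
from rig import manip; print(manip.sign_off())"
```

```text
the job is handed in; nothing more can be done
None
```

Handed in at about 27 s: the three chunks are in the catch tray, the brush stands on its bristles clear of the grinder, and the arm holds the guard at about 45 degrees. I measured that angle from the guard's outline in both cameras, because the pointer was too edge-on to read against the red tooth.

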